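# Set the soak timer to 15 minutes and start it

## Task

Set the push-and-turn soak timer on the desk: push its dial down and turn it clockwise right back to the zero stop, then wind it anticlockwise three clicks to 15 minutes and let the dial spring up locked there; only then press the green start button fully in and let go. Never push the dial down harder than 18 N, and leave everything else on the desk where it is.

Things in the scene. Friction and masses are not known exactly. Their poses are not given: they have to be found in the camera images.
- station: white board 110x200x10 mm (x, y, z) screwed to the desk, origin under its centre; carries the timer toward its +y end, the green start button toward its -y end. Timer: white round housing 68 mm across, 24 mm high, in a grey collar 80 mm across and 18 mm high; green dial on top = flat round flange 56 mm across with a ridged grip knob 28 mm across in its middle
- timer_axis (a point): on the timer's (vertical) axis at the board's top face; axes as the board. The timer stands here on a foot screwed out by an unknown 0 to 14 mm (it stays put in use), so its heights must be felt for. Above this point, plus that amount: dial flange top 38 mm, knob top 49 mm (dial up). Grip the knob from above, fingertips standing on the flange at both sides
- timer_dial (a joint): turning of the dial, rad: 0 = hard zero stop, growing anticlockwise seen from above; a click every 0.524 rad (30 degrees, 5 minutes), resisting with up to 0.1 N m between; 15 minutes = click 3 = 1.571 rad. White mark on the flange: along the board's +x at 0. Locked while up (0.1 rad of play), turns only while pushed down (see timer_press). Starts at click 1 or 2
- timer_press (a joint): how far the dial is pushed down, m: 0 = up and locked. Spring: 2 N to start plus 2 N per mm: locked to 2 mm, can be forced from 3, quite free from 5 mm (12 N); beyond 8 mm (18 N) the clockwork is strained, not allowed; bottom at 9.5 mm. Let go in a click it springs up and locks; between clicks it cannot rise. The plastic knob takes a grip of 25 to 40 N; a weaker one slips
- start_top (a point): centre of the top of the green start button (26 mm across), 100 mm from the timer's axis on the same board
- start (a joint): travel of the start button, m: 0 = out, 0.006 = fully in (5 N), springs back
- kidney_dish: steel kidney dish 90x200x37 mm, long axis y, origin under its centre; bystander
- iodine_jar: brown-red round jar, 68 mm across, 68 mm tall, origin under its centre; bystander
- steel_cup: grey steel cup 71 mm across, 79 mm tall, origin under its centre; bystander
- pump_bottle: white and blue pump bottle, 75x62x164 mm tall, origin under its centre; bystander
- gauze_pack: flat white and green pack 68x95x12 mm, origin under its centre; bystander
- tape_roll: roll of white tape lying flat, 67 mm across, 25 mm high, origin under its centre; bystander
- vial: small vial with a magenta cap, 25 mm across, 43 mm tall, origin under its centre; bystander
- swab_pack: flat white and blue strip pack 34x155x12 mm, long axis y, origin under its centre; bystander

How it is judged:
By the outcome, as a careful person would: the job done as asked, in the order asked, and still so for the second after the job is handed in, with the robot touching nothing.
It also fails if it takes over 72 s, if anything falls off the work surface, if the arm or the gripper's body presses on something with over 40 N, if the wrist force passes 120 N, or if a joint passes its speed limit or range.

## Robot

A 6-joint arm with a two-finger parallel gripper is mounted at the origin on a cart in front of the work surface, level with it; the furniture and walls round the work are solid. World frame = base frame: x ahead of the robot, y to its left, z up, the work surface at z = 0. Lengths are in m, angles in rad, forces in N, time in s.
With the tool pointing down it reaches from about 0.3 to 0.775 m from the base axis. Payload 14.6 kg.
Tool frame: the origin (TCP) lies at the very end of the fingers, on their centre line; the grasp point (between the pads) lies 19 mm behind it; z points along the fingers, y is the line along which they close (so a half turn about z gives the same grasp; the last joint's range is limited). The gripper opens to 94 mm and grips with 3 to 60 N. Pads are 16 mm wide; open, the fingers measure 119 mm over their backs; the gripper's body (75 mm by 177 mm) begins 78 mm behind the grasp point.
Start: joints at [-1.413, 0.3, 1.521, -0, 1.321, -0.067], TCP at [0.123, -0.536, 0.205] pointing down, gripper open.
Joint ranges: [-3.03, 3.03], [-0.79, 2.21], [0.23, 2.52], [-1.04, 4.18], [0, 3.07], [-2.55, 2.55]. Speed limits (rad/s): [2.22, 2.22, 2.57, 3.14, 3.14, 3.14].

## Interface

Orientations are given as [roll, pitch, yaw] about the fixed x, y, z axes, in that order (R = Rz(yaw) Ry(pitch) Rx(roll)).
In Python, from station import ctrl, cams gives the robot as it stands. The module is installed in compiled form; this text tells all that it offers.
- The arm moves only by the tool arm_command, never from a script. Its argument "plan" is a list that holds one entry, the list of rows, each a list of 7 numbers: the shift along the tool's x, y, z in fractions of the full range, 1 being 600 mm, then the turn, a rotation vector about the tool's x, y, z in a scale on which 1.0 is 2 rad, then the closure, from -1 (fully open) to 1 (shut). A call has 1 to 12 rows; each row is the pose to reach, as a shift and turn from the pose commanded when the call began, along the tool's axes at that moment; what a row does not reach only later rows make up. A row lasts 1/10 s, in which the tool goes at most 50 mm and 8.59 degrees, less where a joint would pass 70% of its speed; a pose out of reach is approached as far as the arm can. Shift and turn numbers lie between -1 and 1, and a call with a number outside is refused. A call with a gripper value outside its range is refused whole. The fingers move at their own pace and stop on an object; "squeeze" is the grip in N (left out, the last holds). Time passes only in rows, so rows that repeat a pose let the fingers close. It gives the time, the measured TCP pose, the force, the opening and the grip force at its end, in the units of the state.
- ctrl.get_obs(): the state, without advancing time (a new reading comes with each control period).
- cams.camera(name): name is "scene" or "top" or "wrist"; returns (picture, depth): 400x640x3 uint8, blue, green, red; 400x640 float32, m along the optical axis (not along the pixel's ray), 0 where there is no reading.
- cams.camera_info(name): a dict with "fx", "fy", "cx", "cy" (pixels), "dist_coeffs" ([k1, k2, p1, p2, k3] as OpenCV has them; the pictures are not rectified), "world_to_cam" (4x4, takes a point from world to camera coordinates). Camera axes: x right, y down, z forward; pixel columns grow to the right and rows downward; lengths in m; the calibration is good to about 2 mm. A picture is of the moment at which its call begins: read the wrist's pose just before it. camera_info takes no time and is no camera call; for the wrist camera it gives the pose at the moment of the call.
- ctrl.hand_in(): hands the job in; it is judged then, once.
The state is a dict: "time_s": time; "qpos": joint angles; "joint_vel": joint speeds; "tau": joint torques, N m; "ee_pos": TCP position; "eef_rot": TCP orientation; "force": force on the tool from outside, world axes, zero at the start; "moment": the same for the moment, N m; "grip_width": finger opening in m; "grip_force": force on a finger pad.
Only numpy, scipy, OpenCV 4.12 (cv2) and the standard library are available. Lean on these libraries where they do the work, as an engineer would, in place of code of your own. Each camera call takes 0.05 s, during which the arm holds its last target. There are 200 camera calls.

## Working session

There is one attempt and no reset: what is moved stays moved. The work goes in short steps, Python scripts to look and compute and a tool call to move; the robot and the scene stay as the last step left them, time stands still between calls to the robot, and variables do not carry over. Pictures are saved under pics/ and viewed, at most 10 in all, crops included, and the job is handed in when it is done.

Besides the shell and the picture viewer there is one more tool, called after "Call:" as name(argument=value, ...), one argument or row to a line, values as JSON. arm_command: Moves the arm, as the interface text tells. Its arguments: {"type":"object","properties":{"plan":{"type":"array"},"squeeze":{"type":"number"}},"required":["plan"]}

```bash
mkdir -p pics
cat > h.py <<'E'
import numpy as np, cv2
from station import ctrl, cams
def grab(n):
    i=cams.camera_info(n); p,d=cams.camera(n); return p,d,i
def ray(i,uv,z):
    K=np.array([[i['fx'],0,i['cx']],[0,i['fy'],i['cy']],[0,0,1.]])
    q=cv2.undistortPoints(np.array(uv,float).reshape(-1,1,2),K,np.array(i['dist_coeffs'],float)).reshape(-1,2)
    T=np.linalg.inv(np.array(i['world_to_cam'])); o=T[:3,3]
    d=np.c_[q,np.ones(len(q))]@T[:3,:3].T
    return o+d*((z-o[2])/d[:,2])[:,None]
def pts(i,uv,dep):
    K=np.array([[i['fx'],0,i['cx']],[0,i['fy'],i['cy']],[0,0,1.]])
    q=cv2.undistortPoints(np.array(uv,float).reshape(-1,1,2),K,np.array(i['dist_coeffs'],float)).reshape(-1,2)
    T=np.linalg.inv(np.array(i['world_to_cam']))
    return (np.c_[q,np.ones(len(q))]*np.array(dep)[:,None])@T[:3,:3].T+T[:3,3]
E
python3 - <<'E'
from h import *
print(ctrl.get_obs())
p,d,i=grab('top'); cv2.imwrite('pics/top.png',p); np.save('topd.npy',d)
hsv=cv2.cvtColor(p,cv2.COLOR_BGR2HSV)
m=cv2.inRange(hsv,(40,80,40),(85,255,255))
n,l,s,c=cv2.connectedComponentsWithStats(m)
for k in range(1,n):
    if s[k,4]>30:
        v,u=np.where((l==k)&(d>0)); P=pts(i,np.c_[u,v],d[v,u]); print(s[k],c[k],np.median(P,0),P[:,2].min(),P[:,2].max())
E
```

```text
{'time_s': 0.0, 'qpos': array([-1.41257431e+00,  3.00460566e-01,  1.52157069e+00, -3.58247339e-05,
        1.32069094e+00, -6.65982957e-02]), 'joint_vel': array([-0.00126127,  0.00089042,  0.00192145,  0.00221049, -0.00068484,
        0.00020646]), 'tau': array([ 2.17707951e-03, -5.31812382e+01, -3.52734160e+01,  7.09411385e-02,
        2.44986912e-02, -9.14243333e-05]), 'ee_pos': array([ 0.12256048, -0.53590718,  0.2048965 ]), 'eef_rot': array([-3.14046330e+00, -4.05470206e-05,  2.24829174e-01]), 'force': array([ 0.44733348, -0.61801189, -0.64857135]), 'moment': array([ 0.00691153, -0.05360343, -0.04292728]), 'grip_force': 0.0, 'grip_width': 0.0937701962898417}
[324 186  17  18 245] [332.01632653 194.25306122] [0.53322526 0.03748834 0.05637787] 0.048114890741175254 0.07423727363767685
[360 190   8   8  50] [363.5  193.64] [ 0.53979928 -0.06248668  0.03168613] 0.020403373651515455 0.040782042808060304
[210 232  20  12  36] [219.36111111 237.77777778] [0.40722887 0.39121165 0.01219317] 0.005429064424023133 0.01841891256759154
```

View pics/top.png

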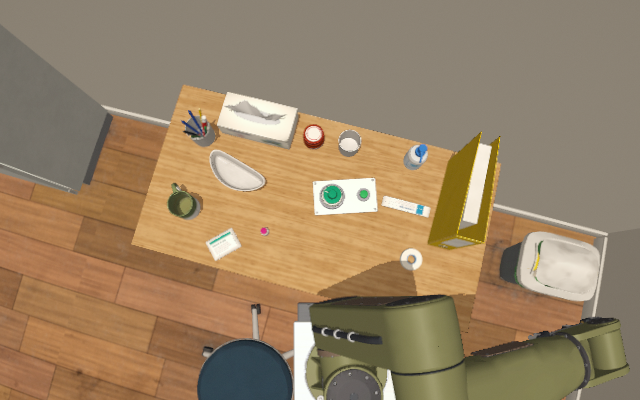

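The top view shows the board centred at about (345,196), the dial at (332,194) and the button at (363,194). A yellow file stands at (465,190), between the arm and the board, so I'm checking heights along that route.

Run:
```python
from h import *
p=cv2.imread('pics/top.png'); d=np.load('topd.npy'); i=cams.camera_info('top')
v,u=np.mgrid[0:400,0:640]; v=v.ravel();u=u.ravel(); P=pts(i,np.c_[u,v],d[v,u]).reshape(400,640,3)
hsv=cv2.cvtColor(p,cv2.COLOR_BGR2HSV)
m=(cv2.inRange(hsv,(22,150,80),(32,255,255))>0)&(d>0)&(P[:,:,2]>.03)
m[:, :420]=0; m[:130]=0;m[250:]=0
Q=P[m]; print('yellow',Q.min(0),Q.max(0))
for r in range(10): pass
h=P[...,2]
for (a,b) in [((400,140),(435,172)),((400,245),(425,272)),((310,176),(382,216)),((425,200),(500,250))]:
    R=P[b[0]*0+a[1]:b[1],a[0]:b[0]].reshape(-1,3); R=R[R[:,2]>.015]; print(a,R.min(0).round(3),R.max(0).round(3))
# white board corners
w=(cv2.inRange(hsv,(0,0,170),(180,60,255))>0); w[:, :305]=0; w[:,380:]=0; w[:170]=0; w[220:]=0
c=max(cv2.findContours(w.astype(np.uint8),0,2)[0],key=cv2.contourArea)
b=cv2.boxPoints(cv2.minAreaRect(c)); B=ray(i,b,.01); print(B.round(4),B.mean(0))
e=[np.linalg.norm(B[k]-B[k-1]) for k in range(4)];print(e)
```

```text
yellow [ 0.36403303 -0.3954177   0.03004921] [ 0.65324761 -0.25776412  0.323533  ]
(400, 140) [ 0.293 -0.253  0.017] [0.679 0.081 1.449]
(400, 245) [ 0.293 -0.24   0.015] [0.366 0.081 1.449]
(310, 176) [ 0.293 -0.101  0.015] [0.59  0.093 1.449]
(425, 200) [ 0.293 -0.359  0.015] [0.518 0.081 1.449]
[[ 0.5865  0.0986  0.01  ]
 [ 0.5971 -0.1036  0.01  ]
 [ 0.4876 -0.1068  0.01  ]
 [ 0.4775  0.0929  0.01  ]] [ 0.53716583 -0.0047076   0.01      ]
[np.float64(0.10908740511548651), np.float64(0.2025418384086866), np.float64(0.10953890826181581), np.float64(0.19996553761788713)]
```

Careful with the scale: shifts go in shares of 600 mm and turns go in shares of 2 rad. That gives: -250 mm / 600 = -0.4167, -210 mm / 600 = -0.35.

Call:
arm_command(
  plan=[
    [[0.005, -0.0217, -0.07, 0, 0, 0, -1], [0.01, -0.0433, -0.14, 0, 0, 0, -1], [0.015, -0.065, -0.21, 0, 0, 0, -1], [0.02, -0.0867, -0.28, 0, 0, 0, -1], [0.025, -0.1083, -0.35, 0, 0, 0, -1], [0.03, -0.13, -0.4167, 0, 0, 0, -1], [0.03, -0.13, -0.4167, 0, 0, 0, -1]],
  ],
)

```text
time_s: 0.75
ee_pos: [0.1229, -0.4554, 0.4607]
eef_rot: [3.133, 0.0, 0.225]
force: [-0.4, -0.3, -0.4]
grip_width: 0.0941
grip_force: 0.0
```

To row units: 430 mm / 600 = 0.7167, 396 mm / 600 = 0.66, -1.35 rad / 2 = -0.675.

Call:
arm_command(
  plan=[
    [[0.06, -0.0517, 0, 0, 0, -0.055, -1], [0.12, -0.1033, 0, 0, 0, -0.11, -1], [0.18, -0.155, 0, 0, 0, -0.165, -1], [0.24, -0.2067, 0, 0, 0, -0.225, -1], [0.3, -0.2583, 0, 0, 0, -0.28, -1], [0.36, -0.31, 0, 0, 0, -0.335, -1], [0.42, -0.3617, 0, 0, 0, -0.395, -1], [0.48, -0.4133, 0.0167, 0, 0, -0.45, -1], [0.54, -0.465, 0.0333, 0, 0, -0.505, -1], [0.6, -0.5167, 0.05, 0, 0, -0.56, -1], [0.66, -0.5683, 0.0667, 0, 0, -0.62, -1], [0.7167, -0.6133, 0.0833, 0, 0, -0.675, -1]],
  ],
)

```text
time_s: 1.95
ee_pos: [0.4607, 0.0007, 0.4042]
eef_rot: [-3.141, -0.0, 1.58]
force: [0.4, -0.5, 0.5]
grip_width: 0.0942
grip_force: 0.0
```

Call:
arm_command(
  plan=[
    [[0, 0, 0, 0, 0, 0, -1], [0, 0, 0, 0, 0, 0, -1], [0, 0, 0, 0, 0, 0, -1]],
  ],
)

```text
time_s: 2.25
ee_pos: [0.4596, -0.0023, 0.4056]
eef_rot: [3.141, 0.0, 1.573]
force: [0.1, -0.1, 0.4]
grip_width: 0.0938
grip_force: 0.0
```

Run:
```python
from h import *
o=ctrl.get_obs(); print(o['ee_pos'],o['eef_rot'],o['qpos'])
p,d,i=grab('wrist'); cv2.imwrite('pics/w1.png',p); np.save('w1d.npy',d)
T=np.linalg.inv(i['world_to_cam']); print(T.round(3),i['fx'])
hsv=cv2.cvtColor(p,cv2.COLOR_BGR2HSV)
m=cv2.inRange(hsv,(40,80,40),(85,255,255))
n,l,s,c=cv2.connectedComponentsWithStats(m)
for k in range(1,n):
    if s[k,4]>200:
        v,u=np.where((l==k)&(d>0)); P=pts(i,np.c_[u,v],d[v,u]); print(s[k],c[k],np.median(P,0),P[:,2].min(),P[:,2].max())
```

```text
[ 0.4595786  -0.00226522  0.40556836] [3.14139754e+00 1.58971403e-04 1.57296573e+00] [-8.45669228e-02  2.30355307e-02  1.38776393e+00 -1.43296610e-04
  1.73058503e+00 -8.67591595e-02]
[[ 1.     0.002  0.     0.46 ]
 [ 0.002 -0.969 -0.248  0.068]
 [-0.001  0.248 -0.969  0.585]
 [ 0.     0.     0.     1.   ]] 321.85774363115405
[351 122  34  35 903] [367.45182724 139.08859358] [0.53530094 0.03684947 0.05570583] 0.05167920545600535 0.07133618088215377
```

View pics/w1.png

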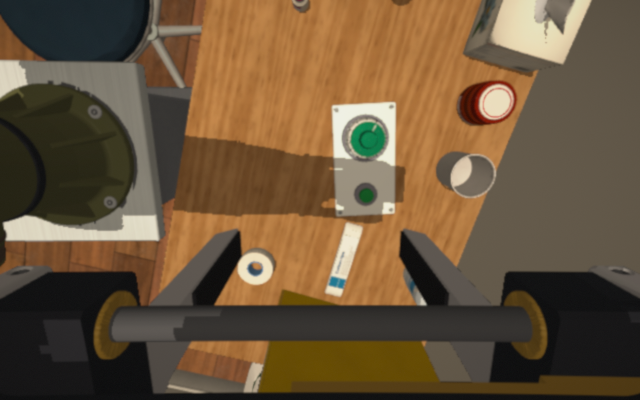

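The wrist view shows the dial at (367,139) with its mark at about (374,128), up and to the right. That suggests click 2. The button is at (366,194). I'm moving to hover over the dial.

To row units: 190 mm / 600 = 0.3167, 170 mm / 600 = 0.2833.

Call:
arm_command(
  plan=[
    [[0.015, 0.03, 0.075, 0, 0, 0, -1], [0.03, 0.06, 0.15, 0, 0, 0, -1], [0.0467, 0.0917, 0.225, 0, 0, 0, -1], [0.065, 0.125, 0.2833, 0, 0, 0, -1], [0.065, 0.125, 0.3167, 0, 0, 0, -1], [0.065, 0.125, 0.3167, 0, 0, 0, -1], [0.065, 0.125, 0.3167, 0, 0, 0, -1], [0.065, 0.125, 0.3167, 0, 0, 0, -1]],
  ],
)

```text
time_s: 3.1
ee_pos: [0.5352, 0.0372, 0.2175]
eef_rot: [3.138, 0.0, 1.574]
force: [-0.0, 0.4, 0.3]
grip_width: 0.0944
grip_force: 0.0
```

```bash
cat > look.py <<'E'
from h import *
import sys
o=ctrl.get_obs(); print(o['time_s'],o['ee_pos'],o['eef_rot'],o['force'],o['moment'])
p,d,i=grab('wrist'); cv2.imwrite('pics/%s.png'%sys.argv[1],p)
hsv=cv2.cvtColor(p,cv2.COLOR_BGR2HSV)
m=cv2.inRange(hsv,(40,80,40),(85,255,255))
n,l,s,c=cv2.connectedComponentsWithStats(m)
for k in range(1,n):
    if s[k,4]>300:
        v,u=np.where((l==k)&(d>0)); P=pts(i,np.c_[u,v],d[v,u]); print(s[k],c[k],np.median(P,0),np.percentile(P[:,2],[2,10,30,50,70,90,98]).round(4))
        con=max(cv2.findContours((l==k).astype(np.uint8),0,1)[0],key=cv2.contourArea)
        zf=float(sys.argv[2]) if s[k,4]>1200 else .03
        W=ray(i,cv2.convexHull(con).reshape(-1,2),zf)[:,:2].astype(np.float32)
        print('  circle',cv2.minEnclosingCircle(W),'ell',cv2.fitEllipse(W))
        if s[k,4]>1200:
            x,y,w,h=s[k,:4]; mm=np.zeros_like(m); cv2.fillPoly(mm,[cv2.convexHull(con)],255)
            mm=cv2.erode(mm,np.ones((3,3)))
            mk=(hsv[...,1]<90)&(hsv[...,2]>110)&(mm>0); v,u=np.where(mk); 
            if len(u): print('  mark',len(u),ray(i,[[u.mean(),v.mean()]],zf))
E
python3 look.py w2 .0557
```

```text
3.1 [0.53517085 0.03716322 0.21753873] [3.13846775e+00 1.36317992e-05 1.57367764e+00] [-0.04825893  0.40656084  0.30337225] [-0.1165853  -0.1317864  -0.00520757]
[ 296  161   51   51 1974] [320.63171226 186.30141844] [0.53620489 0.03833388 0.05571333] [0.0536 0.0544 0.0551 0.0557 0.057  0.0688 0.0697]
  circle ((0.537062406539917, 0.0368240550160408), 0.028026383370161057) ell ((0.5369859933853149, 0.03686698153614998), (0.054767098277807236, 0.055471114814281464), 168.99510192871094)
  mark 21 [[0.54693963 0.05660807 0.0557    ]]
[315 250  20  22 339] [324.47787611 260.53097345] [ 0.54148146 -0.06095469  0.03201305] [0.0233 0.0282 0.0315 0.032  0.0324 0.033  0.0335]
  circle ((0.5424216389656067, -0.06179941073060036), 0.014158089645206928) ell ((0.5419883728027344, -0.06180509924888611), (0.024746214970946312, 0.027963927015662193), 2.1948392391204834)
```

View pics/w2.png

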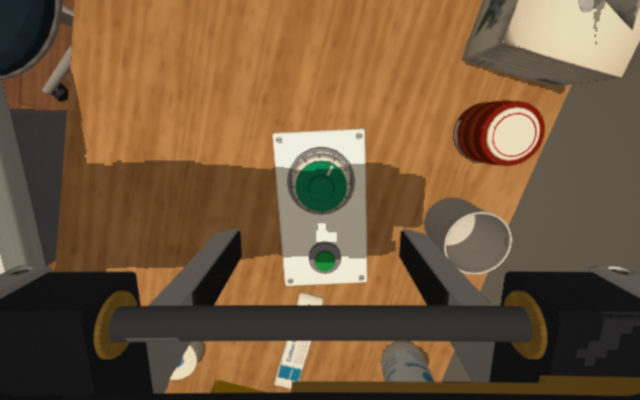

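The dial centre is at (320,186), which is world (0.537, 0.037), with the flange at about 0.0555. The mark is about 60° from board +x, so the dial is at click 2. I'm descending with the fingers partly closed.

To row units: 130 mm / 600 = 0.2167, 110 mm / 600 = 0.1833.

Call:
arm_command(
  plan=[
    [[0, 0.0033, 0.0667, 0, 0, 0, 0.15], [0, 0.0033, 0.1333, 0, 0, 0, 0.15], [0, 0.0033, 0.1833, 0, 0, 0, 0.15], [0, 0.0033, 0.2167, 0, 0, 0, 0.15], [0, 0.0033, 0.2167, 0, 0, 0, 0.15], [0, 0.0033, 0.2167, 0, 0, 0, 0.15], [0, 0.0033, 0.2167, 0, 0, 0, 0.15], [0, 0.0033, 0.2167, 0, 0, 0, 0.15]],
  ],
  squeeze=5,
)

```text
time_s: 3.95
ee_pos: [0.5374, 0.0377, 0.0869]
eef_rot: [3.139, 0.0, 1.575]
force: [-0.2, -0.2, -1.2]
grip_width: 0.0403
grip_force: 0.0
```

```bash
python3 -c "
import sys
from h import *
o=ctrl.get_obs()
print({k:o[k] for k in ('time_s','ee_pos','eef_rot','force','moment','grip_width')})
p,d,i=grab('wrist'); cv2.imwrite('pics/w3.png',p[60:360,140:500])"
```

```text
{'time_s': 3.95, 'ee_pos': array([0.53743356, 0.03774962, 0.08693369]), 'eef_rot': array([3.13917888e+00, 2.16010125e-05, 1.57475183e+00]), 'force': array([-0.1690758 , -0.15519309, -1.19802291]), 'moment': array([-0.09571101, -0.06293588, -0.02507394]), 'grip_width': 0.04028648875933498}
```

View pics/w3.png

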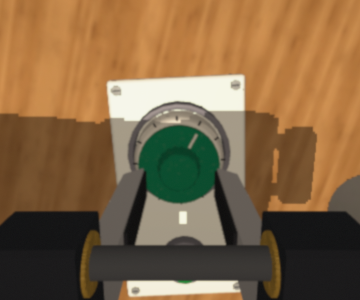

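The crop shows the fingers straddling the knob symmetrically, with the knob centre at about (179,170). I'm lowering the rest of the way.

To row units: 27 mm / 600 = 0.045, 26 mm / 600 = 0.0433.

Call:
arm_command(
  plan=[
    [[0, 0, 0.0167, 0, 0, 0, 0.15], [0, 0, 0.0333, 0, 0, 0, 0.15], [0, 0, 0.0433, 0, 0, 0, 0.15], [0, 0, 0.045, 0, 0, 0, 0.15], [0, 0, 0.045, 0, 0, 0, 0.15], [0, 0, 0.045, 0, 0, 0, 0.15]],
  ],
)

```text
time_s: 4.6
ee_pos: [0.5369, 0.0378, 0.0586]
eef_rot: [3.141, -0.0, 1.575]
force: [-0.1, 0.0, -0.2]
grip_width: 0.04
grip_force: 0.0
```

To row units: 2 mm / 600 = 0.0033, 1 mm / 600 = 0.0017.

Call:
arm_command(
  plan=[
    [[0, 0, 0.0017, 0, 0, 0, 0.15], [0, 0, 0.0033, 0, 0, 0, 0.15], [0, 0, 0.0033, 0, 0, 0, 0.15]],
  ],
)

```text
time_s: 4.9
ee_pos: [0.5367, 0.0378, 0.0564]
eef_rot: [-3.142, -0.0, 1.575]
force: [0.0, 0.1, -0.2]
grip_width: 0.0396
grip_force: 0.0
```

```bash
python3 -c "
from h import *
o=ctrl.get_obs()
print({k:o[k] for k in ('time_s','ee_pos','force','moment')})"
```

```text
{'time_s': 4.9, 'ee_pos': array([0.53672503, 0.03782964, 0.05641788]), 'force': array([ 0.04757251,  0.11166959, -0.15249759]), 'moment': array([-0.06985171, -0.10984564,  0.05243162])}
```

To row units: 1 mm / 600 = 0.0017.

Call:
arm_command(
  plan=[
    [[0, 0, 0.0017, 0, 0, 0, 0.15], [0, 0, 0.0017, 0, 0, 0, 0.15]],
  ],
)

```text
time_s: 5.1
ee_pos: [0.5368, 0.0378, 0.0555]
eef_rot: [3.141, -0.0, 1.575]
force: [0.2, -0.1, 1.5]
grip_width: 0.0401
grip_force: 0.6
```

To row units: 0.7 mm / 600 = 0.0012.

Call:
arm_command(
  plan=[
    [[0, 0, 0.0012, 0, 0, 0, 0.15], [0, 0, 0.0012, 0, 0, 0, 0.15]],
  ],
)

```text
time_s: 5.3
ee_pos: [0.5369, 0.0378, 0.0549]
eef_rot: [3.141, 0.0, 1.575]
force: [-1.3, -0.1, 3.4]
grip_width: 0.0401
grip_force: 1.8
```

To row units: 0.7 mm / 600 = 0.0012.

Call:
arm_command(
  plan=[
    [[0, 0, 0.0012, 0, 0, 0, 0.15], [0, 0, 0.0012, 0, 0, 0, 0.15]],
  ],
)

```text
time_s: 5.5
ee_pos: [0.5369, 0.0378, 0.0542]
eef_rot: [3.141, 0.0, 1.575]
force: [-1.5, 0.3, 4.3]
grip_width: 0.0397
grip_force: 2.2
```

To row units: -0.5 mm / 600 = -0.0008.

Call:
arm_command(
  plan=[
    [[0, 0, -0.0008, 0, 0, 0, 0.6], [0, 0, -0.0008, 0, 0, 0, 1], [0, 0, -0.0008, 0, 0, 0, 1], [0, 0, -0.0008, 0, 0, 0, 1], [0, 0, -0.0008, 0, 0, 0, 1], [0, 0, -0.0008, 0, 0, 0, 1], [0, 0, -0.0008, 0, 0, 0, 1]],
  ],
  squeeze=32,
)

```text
time_s: 6.2
ee_pos: [0.5367, 0.0378, 0.0548]
eef_rot: [3.142, -0.0, 1.575]
force: [-2.9, 0.2, 6.5]
grip_width: 0.0263
grip_force: 46.3
```

Call:
arm_command(
  plan=[
    [[0, 0, 0, 0, 0, 0, 1], [0, 0, 0, 0, 0, 0, 1]],
  ],
  squeeze=30,
)

```text
time_s: 6.4
ee_pos: [0.5368, 0.0378, 0.0548]
eef_rot: [3.141, -0.0, 1.575]
force: [-2.7, -0.2, 7.1]
grip_width: 0.0265
grip_force: 43.1
```

```bash
python3 -c "
from h import *
o=ctrl.get_obs()
print({k:o[k] for k in ('time_s','ee_pos','eef_rot','force','moment','grip_force','grip_width')})"
```

```text
{'time_s': 6.4, 'ee_pos': array([0.53675421, 0.03778244, 0.05481411]), 'eef_rot': array([ 3.14144582e+00, -5.39907240e-06,  1.57475886e+00]), 'force': array([-2.72416947, -0.22704197,  7.06954731]), 'moment': array([-0.03225773,  0.16148094,  0.0399558 ]), 'grip_force': 43.10581955069456, 'grip_width': 0.02653923803363958}
```

To row units: 1 mm / 600 = 0.0017, 0.5 mm / 600 = 0.0008.

Call:
arm_command(
  plan=[
    [[0, 0, 0.0008, 0, 0, 0, 1], [0, 0, 0.0017, 0, 0, 0, 1], [0, 0, 0.0017, 0, 0, 0, 1]],
  ],
  squeeze=25,
)

```text
time_s: 6.7
ee_pos: [0.5368, 0.0378, 0.0539]
eef_rot: [3.141, -0.0, 1.575]
force: [-3.4, 0.2, 9.4]
grip_width: 0.0268
grip_force: 36.7
```

To row units: 1 mm / 600 = 0.0017, 0.5 mm / 600 = 0.0008.

Call:
arm_command(
  plan=[
    [[0, 0, 0.0008, 0, 0, 0, 1], [0, 0, 0.0017, 0, 0, 0, 1], [0, 0, 0.0017, 0, 0, 0, 1]],
  ],
)

```text
time_s: 7.0
ee_pos: [0.5368, 0.0378, 0.0531]
eef_rot: [3.141, -0.0, 1.575]
force: [-3.4, -1.0, 10.6]
grip_width: 0.0269
grip_force: 37.2
```

To row units: 1 mm / 600 = 0.0017, 0.5 mm / 600 = 0.0008.

Call:
arm_command(
  plan=[
    [[0, 0, 0.0008, 0, 0, 0, 1], [0, 0, 0.0017, 0, 0, 0, 1], [0, 0, 0.0017, 0, 0, 0, 1]],
  ],
)

```text
time_s: 7.3
ee_pos: [0.5368, 0.0378, 0.0522]
eef_rot: [3.141, 0.0, 1.575]
force: [-5.4, 0.2, 11.0]
grip_width: 0.0266
grip_force: 37.6
```

To row units: -1 mm / 600 = -0.0017, -0.5 mm / 600 = -0.0008.

Call:
arm_command(
  plan=[
    [[0, -0.0008, 0.0008, 0, 0, 0, 1], [0, -0.0017, 0.0017, 0, 0, 0, 1], [0, -0.0017, 0.0017, 0, 0, 0, 1]],
  ],
)

```text
time_s: 7.6
ee_pos: [0.5367, 0.0378, 0.0517]
eef_rot: [3.139, -0.0, 1.575]
force: [-1.3, 0.3, 13.4]
grip_width: 0.0269
grip_force: 37.7
```

To row units: 0.8 mm / 600 = 0.0013, 0.5 mm / 600 = 0.0008.

Call:
arm_command(
  plan=[
    [[0, 0, 0.0008, 0, 0, 0, 1], [0, 0, 0.0013, 0, 0, 0, 1], [0, 0, 0.0013, 0, 0, 0, 1]],
  ],
)

```text
time_s: 7.9
ee_pos: [0.5367, 0.0378, 0.051]
eef_rot: [3.139, 0.0, 1.575]
force: [-1.7, 0.1, 14.5]
grip_width: 0.027
grip_force: 38.1
```

To row units: 0.3 rad / 2 = 0.15.

Call:
arm_command(
  plan=[
    [[0, 0, 0, 0, 0, 0.03, 1], [0, 0, 0, 0, 0, 0.06, 1], [0, 0, 0, 0, 0, 0.09, 1], [0, 0, 0, 0, 0, 0.12, 1], [0, 0, 0, 0, 0, 0.15, 1], [0, 0, 0, 0, 0, 0.15, 1]],
  ],
)

```text
time_s: 8.5
ee_pos: [0.5368, 0.0384, 0.0511]
eef_rot: [3.139, -0.002, 1.273]
force: [-0.8, 5.3, 14.6]
grip_width: 0.0269
grip_force: 35.5
```

```bash
cat > s.py <<'E'
from h import *
o=ctrl.get_obs()
for k in ('time_s','ee_pos','eef_rot','force','moment','grip_force','grip_width'): print(k,np.round(o[k],4))
E
python3 s.py
```

```text
time_s 8.5
ee_pos [0.5368 0.0384 0.0511]
eef_rot [ 3.1389e+00 -1.9000e-03  1.2727e+00]
force [-0.8268  5.264  14.5879]
moment [ 0.91   -0.0614 -0.0389]
grip_force 35.5498
grip_width 0.0269
```

To row units: 1 mm / 600 = 0.0017, 0.5 rad / 2 = 0.25.

Call:
arm_command(
  plan=[
    [[0.0017, 0, 0, 0, 0, 0.035, 1], [0.0017, 0, 0, 0, 0, 0.07, 1], [0.0017, 0, 0, 0, 0, 0.105, 1], [0.0017, 0, 0, 0, 0, 0.14, 1], [0.0017, 0, 0, 0, 0, 0.175, 1], [0.0017, 0, 0, 0, 0, 0.21, 1], [0.0017, 0, 0, 0, 0, 0.25, 1], [0.0017, 0, 0, 0, 0, 0.25, 1]],
  ],
)

```text
time_s: 9.3
ee_pos: [0.538, 0.039, 0.0514]
eef_rot: [3.138, -0.004, 0.773]
force: [4.6, 3.0, 12.5]
grip_width: 0.0265
grip_force: 34.0
```

```bash
python3 s.py; python3 -c "
from h import *
p,d,i=grab('wrist'); cv2.imwrite('pics/w4.png',cv2.resize(p[100:260,200:440],None,fx=3,fy=3))"
```

```text
time_s 9.3
ee_pos [0.538  0.039  0.0514]
eef_rot [ 3.1381 -0.0039  0.7726]
force [ 4.6168  2.975  12.5314]
moment [ 0.3382 -1.0229  0.4406]
grip_force 33.9593
grip_width 0.0265
```

View pics/w4.png

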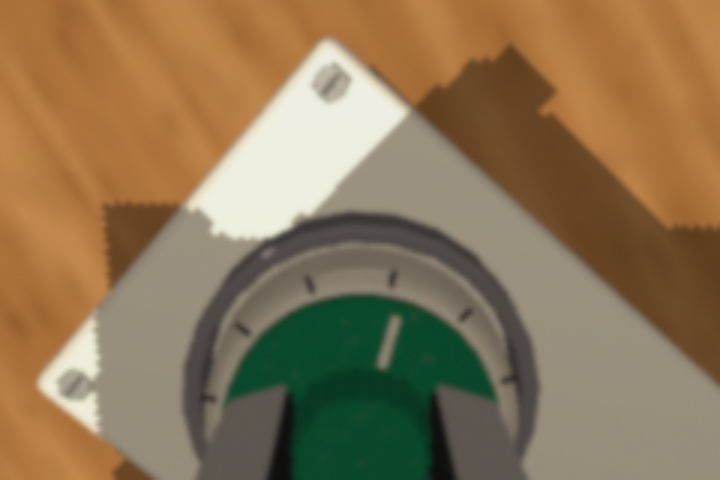

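The mark runs from (331.7,205) to (327.7,223) in full-image pixels. I'm computing its angle.

```bash
python3 -c "
from h import *
i=cams.camera_info('wrist')
W=ray(i,[[331.7,205],[327.7,223.3]],.0492); print(W); d=W[0]-W[1]; print(np.degrees(np.arctan2(d[1],d[0])), [np.degrees(np.arctan2(*(w[:2]-[.5369,.0373])[::-1])) for w in W])
print(ctrl.get_obs()['force'],ctrl.get_obs()['moment'])"
```

```text
[[0.55969423 0.04901772 0.0492    ]
 [0.55008207 0.04278724 0.0492    ]]
32.95081018830801 [np.float64(27.20612642257632), np.float64(22.600278173017593)]
[ 4.09861327  3.0787004  12.08339792] [ 0.35122836 -1.02584513  0.38636294]
```

To row units: 1.3 mm / 600 = 0.0022, 1 mm / 600 = 0.0017, -0.12 rad / 2 = -0.06.

Call:
arm_command(
  plan=[
    [[0.0012, 0, 0.0007, 0, 0, -0.03, 1], [0.0022, 0, 0.0013, 0, 0, -0.06, 1], [0.0022, 0, 0.0017, 0, 0, -0.06, 1], [0.0022, 0, 0.0017, 0, 0, -0.06, 1]],
  ],
)

```text
time_s: 9.75
ee_pos: [0.538, 0.0395, 0.0503]
eef_rot: [3.139, -0.002, 0.895]
force: [-2.8, -1.8, 18.0]
grip_width: 0.0266
grip_force: 33.9
```

```bash
python3 s.py
```

```text
time_s 9.75
ee_pos [0.538  0.0395 0.0503]
eef_rot [ 3.1392e+00 -1.5000e-03  8.9490e-01]
force [-2.8203 -1.7753 17.9558]
moment [-0.3759  0.4142 -0.0327]
grip_force 33.9201
grip_width 0.0266
```

To row units: -0.7 mm / 600 = -0.0012, -0.5 mm / 600 = -0.0008.

Call:
arm_command(
  plan=[
    [[-0.0008, 0, -0.0012, 0, 0, 0, 1], [-0.0008, 0, -0.0012, 0, 0, 0, 1], [-0.0008, 0, -0.0012, 0, 0, 0, 1]],
  ],
)

```text
time_s: 10.05
ee_pos: [0.5379, 0.0394, 0.0509]
eef_rot: [3.139, -0.002, 0.895]
force: [0.6, 0.5, 14.9]
grip_width: 0.0268
grip_force: 33.5
```

```bash
python3 s.py; sleep 0; python3 s.py | grep force
```

```text
time_s 10.05
ee_pos [0.5379 0.0394 0.0509]
eef_rot [ 3.139e+00 -2.300e-03  8.948e-01]
force [ 0.6128  0.536  14.889 ]
moment [ 0.0861 -0.1193 -0.0529]
grip_force 33.473
grip_width 0.0268
force [ 0.6128  0.536  14.889 ]
grip_force 33.473
```

To row units: 0.12 rad / 2 = 0.06.

Call:
arm_command(
  plan=[
    [[0, 0, 0, 0, 0, 0.03, 1], [0, 0, 0, 0, 0, 0.06, 1], [0, 0, 0, 0, 0, 0.09, 1], [0, 0, 0, 0, 0, 0.12, 1], [0, 0, 0, 0, 0, 0.12, 1]],
  ],
)

```text
time_s: 10.55
ee_pos: [0.5375, 0.0384, 0.0507]
eef_rot: [3.139, -0.001, 0.653]
force: [-2.0, -6.1, 14.2]
grip_width: 0.0269
grip_force: 29.3
```

```bash
python3 s.py
cat > mark.py <<'E'
from h import *
import sys
p,d,i=grab('wrist'); zf=float(sys.argv[1]); C=np.array([.538,.0394])
hsv=cv2.cvtColor(p,cv2.COLOR_BGR2HSV)
v,u=np.mgrid[0:400,0:640]; W=ray(i,np.c_[u.ravel(),v.ravel()],zf)[:,:2].reshape(400,640,2)
r=np.linalg.norm(W-C,axis=2); m=(r>.0165)&(r<.0255)&(hsv[...,1]<120)&(hsv[...,2]>95)
n,l,s,c=cv2.connectedComponentsWithStats(m.astype(np.uint8))
for k in range(1,n):
    if s[k,4]>8:
        q=W[l==k]; a=q.mean(0)-C; x,y,*_=cv2.fitLine(q.astype(np.float32),2,0,.001,.001).ravel()
        print(s[k,4],c[k].round(1),'world angle',np.degrees(np.arctan2(a[1],a[0])).round(1),'line',np.degrees(np.arctan2(y,x)).round(1),'hsv',hsv[l==k].mean(0).round())
E
python3 mark.py .0492
```

```text
time_s 10.55
ee_pos [0.5375 0.0384 0.0507]
eef_rot [ 3.1391e+00 -9.0000e-04  6.5290e-01]
force [-2.0456 -6.0565 14.1646]
moment [-1.4707  0.3718  0.0801]
grip_force 29.3441
grip_width 0.0269
49 [323.1 208.5] world angle 27.3 line 30.4 hsv [ 32.  47. 117.]
```

To row units: -1.2 mm / 600 = -0.002, -0.6 mm / 600 = -0.001.

Call:
arm_command(
  plan=[
    [[-0.001, 0.0003, 0, 0, 0, 0, 1], [-0.002, 0.0007, 0, 0, 0, 0, 1], [-0.002, 0.0007, 0, 0, 0, 0, 1]],
  ],
  squeeze=29,
)

```text
time_s: 10.9
ee_pos: [0.5373, 0.0381, 0.0509]
eef_rot: [3.139, -0.003, 0.655]
force: [2.1, -0.4, 13.5]
grip_width: 0.0267
grip_force: 32.7
```

```bash
python3 s.py; sed -i 's/\.538,\.0394/.5368,.0381/' mark.py; python3 mark.py .0492
```

```text
time_s 10.9
ee_pos [0.5373 0.0381 0.0509]
eef_rot [ 3.1393e+00 -2.9000e-03  6.5480e-01]
force [ 2.1317 -0.4042 13.5089]
moment [-0.1712 -0.3149 -0.001 ]
grip_force 32.6965
grip_width 0.0267
58 [322.9 209.2] world angle 28.7 line 31.9 hsv [ 31.  47. 118.]
```

To row units: 0.5 mm / 600 = 0.0008, 0.2 rad / 2 = 0.1.

Call:
arm_command(
  plan=[
    [[0, 0, 0.0008, 0, 0, 0.02, 1], [0, 0, 0.0008, 0, 0, 0.04, 1], [0, 0, 0.0008, 0, 0, 0.06, 1], [0, 0, 0.0008, 0, 0, 0.08, 1], [0, 0, 0.0008, 0, 0, 0.1, 1], [0, 0, 0.0008, 0, 0, 0.1, 1]],
  ],
)

```text
time_s: 11.55
ee_pos: [0.5378, 0.0381, 0.0507]
eef_rot: [3.139, -0.004, 0.454]
force: [3.0, -0.3, 14.5]
grip_width: 0.0264
grip_force: 33.9
```

```bash
python3 s.py;  python3 mark.py .0492
```

```text
time_s 11.55
ee_pos [0.5378 0.0381 0.0507]
eef_rot [ 3.139  -0.0044  0.4542]
force [ 2.9823 -0.3068 14.4747]
moment [-0.2581 -0.7379  0.4848]
grip_force 33.9197
grip_width 0.0264
56 [318.2 210.3] world angle 24.2 line 30.0 hsv [ 31.  46. 118.]
```

```bash
cat > dep.py <<'E'
from h import *
C=np.array([.5368,.0381])
D=[];
for _ in range(3):
    p,d,i=grab('wrist'); D.append(d)
d=np.median(D,0); hsv=cv2.cvtColor(p,cv2.COLOR_BGR2HSV)
v,u=np.where(d>0); P=pts(i,np.c_[u,v],d[v,u]); H=hsv[v,u]; r=np.linalg.norm(P[:,:2]-C,axis=1)
g=(H[:,0]>40)&(H[:,0]<90)&(H[:,1]>80)
for n,m in [('knob',g&(r<.011)&(P[:,2]>.05)),('flange',g&(r>.018)&(r<.026)&(P[:,2]<.06)),('rim',~g&(r>.0295)&(r<.0325)&(P[:,2]<.05)&(P[:,2]>.02)),('collar',~g&(r>.036)&(r<.0385)&(P[:,2]<.045)&(P[:,2]>.015)),('board',~g&(r>.044)&(r<.06)&(P[:,2]<.02)&(H[:,1]<60))]:
    print(n,m.sum(),np.percentile(P[m,2],[10,25,50,75,90]).round(4) if m.sum() else '')
E
python3 dep.py
```

```text
knob 1125 [0.0614 0.0617 0.0619 0.0622 0.0625]
flange 1662 [0.0478 0.0481 0.0484 0.0487 0.049 ]
rim 1050 [0.0322 0.0403 0.0423 0.0439 0.0444]
collar 823 [0.0262 0.0276 0.0281 0.0285 0.0288]
board 7011 [0.0097 0.01   0.0103 0.0106 0.0109]
```

To row units: -0.3 rad / 2 = -0.15.

Call:
arm_command(
  plan=[
    [[0, 0, 0, 0, 0, -0.03, 1], [0, 0, 0, 0, 0, -0.06, 1], [0, 0, 0, 0, 0, -0.09, 1], [0, 0, 0, 0, 0, -0.12, 1], [0, 0, 0, 0, 0, -0.15, 1], [0, 0, 0, 0, 0, -0.15, 1]],
  ],
)

```text
time_s: 12.35
ee_pos: [0.5374, 0.0384, 0.0506]
eef_rot: [3.139, -0.003, 0.756]
force: [-0.3, 2.0, 16.6]
grip_width: 0.0268
grip_force: 34.0
```

```bash
python3 s.py;  python3 mark.py .0492; python3 -c "
from h import *
p,d,i=grab('wrist'); cv2.imwrite('pics/w5.png',cv2.resize(p[100:300,180:460],None,fx=2.8,fy=2.8))"
```

```text
time_s 12.35
ee_pos [0.5374 0.0384 0.0506]
eef_rot [ 3.1392 -0.0032  0.7562]
force [-0.2852  2.0278 16.6267]
moment [ 0.1613 -0.1201 -0.5658]
grip_force 34.0129
grip_width 0.0268
56 [323.8 209.5] world angle 33.4 line 38.0 hsv [ 32.  47. 117.]
```

View pics/w5.png

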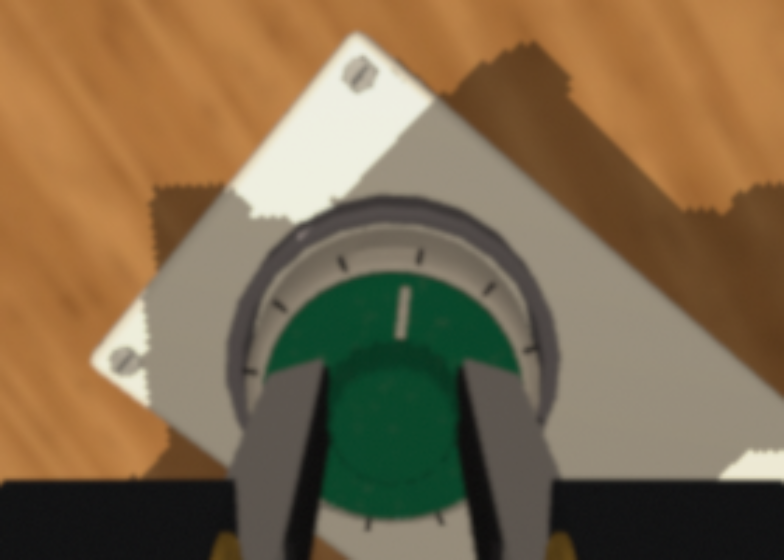

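The mark sits at click 1: between the two pushes it moved only about 9° while Mz went from +0.48 to −0.57, so it's still locked there. I'll unload the torque, back off and map force against height.

To row units: -1 mm / 600 = -0.0017, -0.5 mm / 600 = -0.0008, 0.15 rad / 2 = 0.075.

Call:
arm_command(
  plan=[
    [[0, 0, -0.0008, 0, 0, 0.035, 1], [0, 0, -0.0017, 0, 0, 0.075, 1], [0, 0, -0.0017, 0, 0, 0.075, 1], [0, 0, -0.0017, 0, 0, 0.075, 1]],
  ],
)

```text
time_s: 12.85
ee_pos: [0.5374, 0.0382, 0.0514]
eef_rot: [3.139, -0.003, 0.605]
force: [3.0, -0.1, 12.4]
grip_width: 0.0265
grip_force: 34.1
```

```bash
python3 s.py; python3 mark.py .05; python3 dep.py
```

```text
time_s 12.85
ee_pos [0.5374 0.0382 0.0514]
eef_rot [ 3.1391 -0.0033  0.6049]
force [ 2.9949 -0.1277 12.4171]
moment [-0.2062 -0.6432  0.1638]
grip_force 34.0586
grip_width 0.0265
59 [321.5 209.4] world angle 27.9 line 35.4 hsv [ 31.  47. 118.]
knob 1140 [0.062  0.0623 0.0626 0.0629 0.0631]
flange 1673 [0.0484 0.0488 0.0491 0.0493 0.0496]
rim 1037 [0.0312 0.0393 0.0421 0.0435 0.0443]
collar 847 [0.0242 0.0276 0.0281 0.0284 0.0287]
board 7036 [0.0097 0.01   0.0103 0.0106 0.0109]
```

To row units: -2 mm / 600 = -0.0033, -1 mm / 600 = -0.0017.

Call:
arm_command(
  plan=[
    [[0, 0, -0.0017, 0, 0, 0, 1], [0, 0, -0.0033, 0, 0, 0, 1], [0, 0, -0.0033, 0, 0, 0, 1], [0, 0, -0.0033, 0, 0, 0, 1]],
  ],
)

```text
time_s: 13.45
ee_pos: [0.5374, 0.0381, 0.0532]
eef_rot: [3.139, -0.003, 0.605]
force: [2.8, -0.4, 10.0]
grip_width: 0.0267
grip_force: 33.7
```

```bash
python3 s.py; python3 dep.py
```

```text
time_s 13.45
ee_pos [0.5374 0.0381 0.0532]
eef_rot [ 3.1392 -0.0032  0.6049]
force [ 2.7991 -0.4012 10.0309]
moment [-0.1504 -0.7449  0.1232]
grip_force 33.7461
grip_width 0.0267
knob 1136 [0.0639 0.0641 0.0644 0.0647 0.065 ]
flange 1672 [0.0503 0.0506 0.0509 0.0512 0.0515]
rim 989 [0.0309 0.0388 0.042  0.0436 0.0443]
collar 825 [0.0253 0.0276 0.0281 0.0284 0.0288]
board 6899 [0.0097 0.01   0.0103 0.0106 0.0109]
```

To row units: -4 mm / 600 = -0.0067, -3 mm / 600 = -0.005.

Call:
arm_command(
  plan=[
    [[0, 0, -0.005, 0, 0, 0, 1], [0, 0, -0.005, 0, 0, 0, 0.15], [0, 0, -0.005, 0, 0, 0, 0.15], [0, 0, -0.005, 0, 0, 0, 0.15], [0, 0, -0.0067, 0, 0, 0, 0.15], [0, 0, -0.0067, 0, 0, 0, 0.15]],
  ],
)

```text
time_s: 14.2
ee_pos: [0.5357, 0.0381, 0.0557]
eef_rot: [-3.141, 0.001, 0.605]
force: [-0.4, 0.2, 0.5]
grip_width: 0.0401
grip_force: 0.4
```

```bash
python3 s.py; python3 dep.py; python3 mark.py .0555
```

```text
time_s 14.2
ee_pos [0.5357 0.0381 0.0557]
eef_rot [-3.1413e+00  6.0000e-04  6.0480e-01]
force [-0.3638  0.2091  0.5356]
moment [ 0.0773 -0.017   0.0113]
grip_force 0.4002
grip_width 0.0401
knob 1153 [0.0674 0.0677 0.0681 0.0683 0.0686]
flange 2298 [0.054  0.0543 0.0546 0.0549 0.0552]
rim 892 [0.0309 0.0384 0.0419 0.0435 0.0442]
collar 750 [0.0246 0.0276 0.0281 0.0284 0.0288]
board 6427 [0.0097 0.01   0.0103 0.0106 0.0109]
59 [322.5 207.9] world angle 28.9 line 35.4 hsv [ 28.  47. 123.]
```

To row units: 2 mm / 600 = 0.0033, 1 mm / 600 = 0.0017.

Call:
arm_command(
  plan=[
    [[0.0012, 0.0015, 0, 0, 0, 0, 0.15], [0.0012, 0.0015, 0, 0, 0, 0, 0.5], [0.0012, 0.0015, 0, 0, 0, 0, 1], [0.0012, 0.0015, 0, 0, 0, 0, 1], [0.0012, 0.0015, 0, 0, 0, 0, 1], [0.0012, 0.0015, 0.0017, 0, 0, 0, 1], [0.0012, 0.0015, 0.0033, 0, 0, 0, 1], [0.0012, 0.0015, 0.0033, 0, 0, 0, 1]],
  ],
  squeeze=30,
)

```text
time_s: 15.2
ee_pos: [0.5373, 0.0379, 0.0543]
eef_rot: [3.141, -0.001, 0.605]
force: [-0.5, 0.5, 5.9]
grip_width: 0.0266
grip_force: 34.3
```

To row units: 2 mm / 600 = 0.0033, 1 mm / 600 = 0.0017.

Call:
arm_command(
  plan=[
    [[0, 0, 0.0017, 0, 0, 0, 1], [0, 0, 0.0033, 0, 0, 0, 1], [0, 0, 0.0033, 0, 0, 0, 1]],
  ],
)

```text
time_s: 15.5
ee_pos: [0.5373, 0.038, 0.0526]
eef_rot: [3.141, -0.001, 0.605]
force: [-1.5, 0.4, 10.3]
grip_width: 0.0267
grip_force: 34.9
```

```bash
python3 s.py; python3 dep.py|head -2; python3 mark.py .0500
```

```text
time_s 15.5
ee_pos [0.5373 0.038  0.0526]
eef_rot [ 3.1412e+00 -7.0000e-04  6.0490e-01]
force [-1.4768  0.4145 10.2527]
moment [-0.0697  0.2176 -0.0111]
grip_force 34.865
grip_width 0.0267
knob 1135 [0.0634 0.0636 0.0639 0.0642 0.0645]
flange 1687 [0.0498 0.0501 0.0504 0.0507 0.051 ]
56 [320.6 208.8] world angle 29.0 line 34.7 hsv [ 30.  47. 118.]
```

To row units: 2.6 mm / 600 = 0.0043, 2 mm / 600 = 0.0033.

Call:
arm_command(
  plan=[
    [[0, 0, 0.0017, 0, 0, 0, 1], [0, 0, 0.0033, 0, 0, 0, 1], [0, 0, 0.0043, 0, 0, 0, 1], [0, 0, 0.0043, 0, 0, 0, 1], [0, 0, 0.0043, 0, 0, 0, 1]],
  ],
)

```text
time_s: 16.2
ee_pos: [0.5374, 0.038, 0.0504]
eef_rot: [3.141, -0.001, 0.605]
force: [-4.3, 0.6, 14.3]
grip_width: 0.0267
grip_force: 35.6
```

To row units: 0.15 rad / 2 = 0.075.

Call:
arm_command(
  plan=[
    [[0, 0, 0, 0, 0, 0.025, 1], [0, 0, 0, 0, 0, 0.05, 1], [0, 0, 0, 0, 0, 0.075, 1], [0, 0, 0, 0, 0, 0.075, 1], [0, 0, 0, 0, 0, 0.075, 1]],
  ],
)

```text
time_s: 16.7
ee_pos: [0.5377, 0.038, 0.0506]
eef_rot: [3.141, -0.002, 0.455]
force: [-2.5, 1.2, 15.8]
grip_width: 0.0267
grip_force: 36.6
```

```bash
python3 s.py; python3 dep.py|head -2; python3 mark.py .0485
```

```text
time_s 16.7
ee_pos [0.5377 0.038  0.0506]
eef_rot [ 3.1409e+00 -1.9000e-03  4.5470e-01]
force [-2.5204  1.1796 15.7984]
moment [0.0552 0.422  0.0406]
grip_force 36.5998
grip_width 0.0267
knob 1133 [0.0614 0.0617 0.0619 0.0622 0.0625]
flange 1671 [0.0478 0.0481 0.0484 0.0487 0.049 ]
58 [319.5 209.8] world angle 22.0 line 26.9 hsv [ 28.  47. 119.]
```

Now the dial follows: the mark moved 7° at low torque. Continuing toward the zero stop.

To row units: -0.2 mm / 600 = -0.0003, 0.2 rad / 2 = 0.1.

Call:
arm_command(
  plan=[
    [[0, 0, -0.0003, 0, 0, 0.025, 1], [0, 0, -0.0003, 0, 0, 0.05, 1], [0, 0, -0.0003, 0, 0, 0.075, 1], [0, 0, -0.0003, 0, 0, 0.1, 1], [0, 0, -0.0003, 0, 0, 0.1, 1]],
  ],
)

```text
time_s: 17.4
ee_pos: [0.5378, 0.0378, 0.0508]
eef_rot: [3.141, -0.002, 0.253]
force: [-2.2, -1.5, 14.9]
grip_width: 0.0269
grip_force: 36.5
```

```bash
python3 s.py; python3 mark.py .0485
```

```text
time_s 17.4
ee_pos [0.5378 0.0378 0.0508]
eef_rot [ 3.141e+00 -2.100e-03  2.530e-01]
force [-2.2495 -1.5041 14.9463]
moment [-0.2603  0.3671  0.0308]
grip_force 36.4559
grip_width 0.0269
59 [319.5 210.1] world angle 10.5 line 13.9 hsv [ 33.  47. 117.]
```

To row units: 0.25 rad / 2 = 0.125.

Call:
arm_command(
  plan=[
    [[0, 0, 0, 0, 0, 0.025, 1], [0, 0, 0, 0, 0, 0.05, 1], [0, 0, 0, 0, 0, 0.075, 1], [0, 0, 0, 0, 0, 0.1, 1], [0, 0, 0, 0, 0, 0.125, 1], [0, 0, 0, 0, 0, 0.125, 1]],
  ],
)

```text
time_s: 18.05
ee_pos: [0.5378, 0.0376, 0.0508]
eef_rot: [3.141, -0.002, 0.004]
force: [-1.9, -3.1, 15.9]
grip_width: 0.0266
grip_force: 36.5
```

```bash
python3 s.py; python3 mark.py .0485; python3 dep.py | head -2
```

```text
time_s 18.05
ee_pos [0.5378 0.0376 0.0508]
eef_rot [ 3.1409e+00 -2.1000e-03  3.7000e-03]
force [-1.9349 -3.0567 15.9339]
moment [-0.6252  0.3339  0.4604]
grip_force 36.4574
grip_width 0.0266
58 [318.5 210.8] world angle -1.9 line 1.0 hsv [ 29.  47. 119.]
knob 1119 [0.0616 0.0619 0.0622 0.0624 0.0627]
flange 1649 [0.048  0.0483 0.0486 0.0489 0.0492]
```

The dial is at the zero stop: the mark reads about 0° to the board's +x and torque rose to 0.46 N·m. Winding anticlockwise now.

To row units: 0.8 mm / 600 = 0.0013, -0.6 mm / 600 = -0.001, -0.06 rad / 2 = -0.03.

Call:
arm_command(
  plan=[
    [[-0.0005, 0.0007, -0.0005, 0, 0, -0.03, 1], [-0.001, 0.0013, -0.0005, 0, 0, -0.06, 1], [-0.001, 0.0013, -0.0005, 0, 0, -0.09, 1], [-0.001, 0.0013, -0.0005, 0, 0, -0.12, 1], [-0.001, 0.0013, -0.0005, 0, 0, -0.15, 1], [-0.001, 0.0013, -0.0005, 0, 0, -0.18, 1], [-0.001, 0.0013, -0.0005, 0, 0, -0.21, 1], [-0.001, 0.0013, -0.0005, 0, 0, -0.24, 1], [-0.001, 0.0013, -0.0005, 0, 0, -0.24, 1]],
  ],
)

```text
time_s: 19.15
ee_pos: [0.5383, 0.0381, 0.0516]
eef_rot: [3.141, -0.005, 0.487]
force: [4.3, 9.4, 12.6]
grip_width: 0.0267
grip_force: 35.6
```

```bash
python3 s.py; python3 mark.py .0485
```

```text
time_s 19.15
ee_pos [0.5383 0.0381 0.0516]
eef_rot [ 3.1406 -0.0053  0.4871]
force [ 4.3368  9.4482 12.6227]
moment [ 1.5214 -0.8276  0.0795]
grip_force 35.6129
grip_width 0.0267
56 [322.  210.5] world angle 19.4 line 21.6 hsv [ 31.  47. 118.]
```

To row units: 1.1 mm / 600 = 0.0018, 0.7 mm / 600 = 0.0012.

Call:
arm_command(
  plan=[
    [[0.001, -0.0005, 0.0007, 0, 0, 0, 1], [0.0018, -0.001, 0.0012, 0, 0, 0, 1], [0.0018, -0.001, 0.0012, 0, 0, 0, 1]],
  ],
)

```text
time_s: 19.5
ee_pos: [0.5385, 0.0384, 0.0507]
eef_rot: [3.14, -0.003, 0.485]
force: [0.2, 2.2, 15.5]
grip_width: 0.0268
grip_force: 35.8
```

```bash
python3 s.py; python3 mark.py .0485
```

```text
time_s 19.5
ee_pos [0.5385 0.0384 0.0507]
eef_rot [ 3.1402 -0.0035  0.485 ]
force [ 0.1999  2.1585 15.4737]
moment [ 0.2421 -0.1845  0.0364]
grip_force 35.8333
grip_width 0.0268
58 [322.4 211. ] world angle 19.1 line 25.2 hsv [ 32.  47. 117.]
```

Forces are good. Turning in smaller increments.

To row units: -0.3 rad / 2 = -0.15.

Call:
arm_command(
  plan=[
    [[0, 0, 0, 0, 0, -0.03, 1], [0, 0, 0, 0, 0, -0.06, 1], [0, 0, 0, 0, 0, -0.09, 1], [0, 0, 0, 0, 0, -0.12, 1], [0, 0, 0, 0, 0, -0.15, 1], [0, 0, 0, 0, 0, -0.15, 1]],
  ],
)

```text
time_s: 20.15
ee_pos: [0.5382, 0.039, 0.0507]
eef_rot: [3.141, -0.003, 0.786]
force: [-0.6, 7.0, 16.0]
grip_width: 0.0267
grip_force: 35.5
```

```bash
python3 s.py; python3 mark.py .0485
```

```text
time_s 20.15
ee_pos [0.5382 0.039  0.0507]
eef_rot [ 3.1405 -0.0033  0.7862]
force [-0.6049  7.0154 15.9585]
moment [ 1.2538  0.0585 -0.5112]
grip_force 35.5283
grip_width 0.0267
55 [324.4 211.4] world angle 33.4 line 37.4 hsv [ 31.  47. 118.]
```

Locked again at click 1, with lateral load built up because the grip is off the axis. From the grips at different yaws, the axis is at about (0.5367, 0.0377). I'll let the dial up, re-centre and re-grip.

To row units: -5.5 mm / 600 = -0.0092, -5 mm / 600 = -0.0083, 0.08 rad / 2 = 0.04.

Call:
arm_command(
  plan=[
    [[0, 0, -0.0017, 0, 0, 0.04, 1], [0, 0, -0.005, 0, 0, 0.04, 1], [0, 0, -0.0083, 0, 0, 0.04, 1], [0, 0, -0.0092, 0, 0, 0.04, 0.15], [0, 0, -0.0092, 0, 0, 0.04, 0.15], [0, 0, -0.0092, 0, 0, 0.04, 0.15], [0, 0, -0.0092, 0, 0, 0.04, 0.15]],
  ],
)

```text
time_s: 20.9
ee_pos: [0.537, 0.0381, 0.0545]
eef_rot: [-3.141, 0.0, 0.705]
force: [-0.3, 0.7, 3.7]
grip_width: 0.0399
grip_force: 1.3
```

```bash
python3 s.py; python3 mark.py .0545; python3 dep.py | head -2; python3 -c "
from h import *
o=ctrl.get_obs(); y=o['eef_rot'][2]; d=np.array([.5367,.0377])-o['ee_pos'][:2]; print('tool shift mm',1e3*np.array([d@[np.cos(y),np.sin(y)],d@[np.sin(y),-np.cos(y)]]))"
```

```text
time_s 20.9
ee_pos [0.537  0.0381 0.0545]
eef_rot [-3.1413e+00  3.0000e-04  7.0480e-01]
force [-0.2596  0.6631  3.6683]
moment [ 0.153   0.0501 -0.0242]
grip_force 1.2781
grip_width 0.0399
61 [324.8 209.7] world angle 29.0 line 33.2 hsv [ 32.  48. 120.]
knob 1151 [0.0667 0.067  0.0673 0.0676 0.0679]
flange 2259 [0.0532 0.0535 0.0538 0.0541 0.0544]
tool shift mm [-0.50330647  0.07082487]
```

To row units: 4 mm / 600 = 0.0067, -1.2 mm / 600 = -0.002.

Call:
arm_command(
  plan=[
    [[-0.0008, 0, -0.002, 0, 0, 0, 0.15], [-0.0008, 0, -0.002, 0, 0, 0, 0.6], [-0.0008, 0, -0.002, 0, 0, 0, 1], [-0.0008, 0, -0.002, 0, 0, 0, 1], [-0.0008, 0, -0.002, 0, 0, 0, 1], [-0.0008, 0, 0, 0, 0, 0, 1], [-0.0008, 0, 0.0017, 0, 0, 0, 1], [-0.0008, 0, 0.0033, 0, 0, 0, 1], [-0.0008, 0, 0.005, 0, 0, 0, 1], [-0.0008, 0, 0.0067, 0, 0, 0, 1], [-0.0008, 0, 0.0067, 0, 0, 0, 1]],
  ],
  squeeze=32,
)

```text
time_s: 22.2
ee_pos: [0.537, 0.0378, 0.0514]
eef_rot: [3.141, -0.001, 0.705]
force: [-3.1, -0.2, 10.6]
grip_width: 0.0265
grip_force: 36.4
```

```bash
python3 s.py; python3 mark.py .0485; python3 dep.py | head -2
```

```text
time_s 22.2
ee_pos [0.537  0.0378 0.0514]
eef_rot [ 3.141e+00 -7.000e-04  7.049e-01]
force [-3.0869 -0.2456 10.6353]
moment [-0.2439  0.3821  0.0343]
grip_force 36.3818
grip_width 0.0265
54 [324.3 208.7] world angle 28.8 line 33.8 hsv [ 31.  47. 118.]
knob 1142 [0.0622 0.0625 0.0628 0.063  0.0633]
flange 1691 [0.0487 0.0489 0.0493 0.0496 0.0498]
```

To row units: 1.4 mm / 600 = 0.0023, 0.7 mm / 600 = 0.0012.

Call:
arm_command(
  plan=[
    [[0, 0, 0.0012, 0, 0, 0, 1], [0, 0, 0.0023, 0, 0, 0, 1], [0, 0, 0.0023, 0, 0, 0, 1]],
  ],
)

```text
time_s: 22.7
ee_pos: [0.5371, 0.0378, 0.0503]
eef_rot: [3.141, -0.001, 0.705]
force: [-5.0, 0.7, 14.5]
grip_width: 0.0271
grip_force: 36.9
```

To row units: 0.2 mm / 600 = 0.0003, -0.2 rad / 2 = -0.1.

Call:
arm_command(
  plan=[
    [[0, 0, 0.0003, 0, 0, -0.025, 1], [0, 0, 0.0003, 0, 0, -0.05, 1], [0, 0, 0.0003, 0, 0, -0.075, 1], [0, 0, 0.0003, 0, 0, -0.1, 1], [0, 0, 0.0003, 0, 0, -0.1, 1]],
  ],
)

```text
time_s: 23.2
ee_pos: [0.5378, 0.0388, 0.0504]
eef_rot: [3.14, -0.003, 0.906]
force: [-0.2, 7.8, 14.5]
grip_width: 0.0266
grip_force: 38.9
```

```bash
python3 s.py; python3 mark.py .0485; python3 dep.py | head -2
```

```text
time_s 23.2
ee_pos [0.5378 0.0388 0.0504]
eef_rot [ 3.1403 -0.0032  0.9062]
force [-0.1608  7.8241 14.4713]
moment [ 1.3433 -0.0894 -0.3592]
grip_force 38.9426
grip_width 0.0266
56 [329.5 211.6] world angle 32.2 line 36.3 hsv [ 30.  47. 119.]
knob 1140 [0.0611 0.0613 0.0616 0.0619 0.0622]
flange 1623 [0.0475 0.0478 0.0482 0.0485 0.0487]
```

To row units: 0.4 mm / 600 = 0.0007, 0.12 rad / 2 = 0.06.

Call:
arm_command(
  plan=[
    [[0, 0, 0, 0, 0, 0.03, 1], [0, 0, 0, 0, 0, 0.06, 1], [0, 0, 0.0007, 0, 0, 0.06, 1], [0, 0, 0.0007, 0, 0, 0.06, 1]],
  ],
)

```text
time_s: 23.8
ee_pos: [0.538, 0.0386, 0.0503]
eef_rot: [3.14, -0.003, 0.785]
force: [-1.3, 6.8, 16.6]
grip_width: 0.0265
grip_force: 39.6
```

```bash
python3 s.py; python3 mark.py .0485; python3 dep.py | head -2
```

```text
time_s 23.8
ee_pos [0.538  0.0386 0.0503]
eef_rot [ 3.1399 -0.0033  0.785 ]
force [-1.2902  6.8201 16.6359]
moment [ 1.145  -0.0144  0.0935]
grip_force 39.6161
grip_width 0.0265
56 [327.8 211.5] world angle 27.7 line 32.0 hsv [ 31.  47. 118.]
knob 1139 [0.061  0.0613 0.0616 0.0619 0.0622]
flange 1624 [0.0475 0.0478 0.0481 0.0484 0.0486]
```

To row units: -1 mm / 600 = -0.0017, -0.5 mm / 600 = -0.0008, -0.05 rad / 2 = -0.025.

Call:
arm_command(
  plan=[
    [[-0.0008, 0, -0.0002, 0, 0, -0.025, 1], [-0.0017, 0, -0.0002, 0, 0, -0.05, 1], [-0.0017, 0, -0.0002, 0, 0, -0.075, 1]],
  ],
)

```text
time_s: 24.3
ee_pos: [0.5376, 0.0387, 0.0504]
eef_rot: [3.14, -0.005, 0.936]
force: [1.0, 12.6, 15.3]
grip_width: 0.0267
grip_force: 38.7
```

```bash
python3 s.py; python3 mark.py .0485; python3 dep.py | head -2
```

```text
time_s 24.3
ee_pos [0.5376 0.0387 0.0504]
eef_rot [ 3.1396 -0.0049  0.9362]
force [ 1.0434 12.5609 15.2898]
moment [ 2.3673 -0.5479 -0.5622]
grip_force 38.7404
grip_width 0.0267
55 [330.2 211.5] world angle 32.7 line 37.9 hsv [ 31.  47. 118.]
knob 1133 [0.0611 0.0614 0.0617 0.062  0.0623]
flange 1645 [0.0475 0.0478 0.0481 0.0484 0.0487]
```

Call:
arm_command(
  plan=[
    [[0, 0, 0, 0, 0, 0, 1], [0, 0, 0, 0, 0, 0, 1], [0, 0, 0, 0, 0, 0, 1], [0, 0, 0, 0, 0, 0, 1], [0, 0, 0, 0, 0, 0, 1]],
  ],
)

```text
time_s: 25.0
ee_pos: [0.5376, 0.0387, 0.0504]
eef_rot: [3.14, -0.005, 0.934]
force: [2.3, 12.2, 15.1]
grip_width: 0.0267
grip_force: 38.8
```

```bash
python3 s.py; python3 mark.py .0485
```

```text
time_s 25.0
ee_pos [0.5376 0.0387 0.0504]
eef_rot [ 3.1396 -0.0048  0.9341]
force [ 2.2868 12.1637 15.1426]
moment [ 2.3407 -0.5417 -0.4521]
grip_force 38.7613
grip_width 0.0267
54 [330.1 211.5] world angle 32.8 line 37.3 hsv [ 30.  47. 119.]
```

To row units: 1.5 mm / 600 = 0.0025, 0.7 mm / 600 = 0.0012, 0.36 rad / 2 = 0.18.

Call:
arm_command(
  plan=[
    [[0.0012, 0, 0, 0, 0, 0.03, 1], [0.0025, 0, 0, 0, 0, 0.06, 1], [0.0025, 0, 0, 0, 0, 0.09, 1], [0.0025, 0, 0, 0, 0, 0.12, 1], [0.0025, 0, 0, 0, 0, 0.15, 1], [0.0025, 0, 0, 0, 0, 0.18, 1], [0.0025, 0, 0, 0, 0, 0.18, 1]],
  ],
)

```text
time_s: 25.75
ee_pos: [0.5372, 0.038, 0.0498]
eef_rot: [3.14, -0.0, 0.573]
force: [-4.8, -2.2, 15.3]
grip_width: 0.0267
grip_force: 38.5
```

```bash
python3 s.py; python3 mark.py .0485; python3 dep.py | head -2
```

```text
time_s 25.75
ee_pos [0.5372 0.038  0.0498]
eef_rot [ 3.1404e+00 -4.0000e-04  5.7330e-01]
force [-4.7623 -2.2447 15.2635]
moment [-0.8127  0.7226  0.274 ]
grip_force 38.4801
grip_width 0.0267
57 [321.3 208.8] world angle 26.4 line 28.9 hsv [ 32.  47. 117.]
knob 1137 [0.0603 0.0607 0.061  0.0613 0.0615]
flange 1674 [0.0468 0.0471 0.0475 0.0478 0.048 ]
```

To row units: 0.15 rad / 2 = 0.075.

Call:
arm_command(
  plan=[
    [[0, 0, 0, 0, 0, 0.025, 1], [0, 0, 0, 0, 0, 0.05, 1], [0, 0, 0, 0, 0, 0.075, 1], [0, 0, 0, 0, 0, 0.075, 1]],
  ],
)

```text
time_s: 26.35
ee_pos: [0.5373, 0.0379, 0.0499]
eef_rot: [3.141, -0.001, 0.423]
force: [-5.0, -3.9, 17.3]
grip_width: 0.0264
grip_force: 38.7
```

```bash
python3 s.py; python3 mark.py .0485; python3 dep.py | head -2
```

```text
time_s 26.35
ee_pos [0.5373 0.0379 0.0499]
eef_rot [ 3.1405e+00 -7.0000e-04  4.2310e-01]
force [-5.0451 -3.853  17.2662]
moment [-0.7867  0.8412 -0.013 ]
grip_force 38.6596
grip_width 0.0264
57 [322.1 209.6] world angle 16.4 line 18.9 hsv [ 31.  47. 117.]
knob 1142 [0.0606 0.0609 0.0612 0.0614 0.0617]
flange 1672 [0.0471 0.0474 0.0477 0.048  0.0482]
```

It unlocked with deeper travel (about 7 mm, F around 16 N). I'll hold that depth and wind anticlockwise.

To row units: -0.2 mm / 600 = -0.0003, -0.24 rad / 2 = -0.12.

Call:
arm_command(
  plan=[
    [[0, 0, -0.0003, 0, 0, -0.03, 1], [0, 0, -0.0003, 0, 0, -0.06, 1], [0, 0, -0.0003, 0, 0, -0.09, 1], [0, 0, -0.0003, 0, 0, -0.12, 1], [0, 0, -0.0003, 0, 0, -0.12, 1]],
  ],
)

```text
time_s: 27.05
ee_pos: [0.5372, 0.038, 0.0501]
eef_rot: [3.141, -0.0, 0.667]
force: [-5.4, -2.3, 17.0]
grip_width: 0.0266
grip_force: 38.5
```

```bash
python3 s.py; python3 mark.py .0485; python3 dep.py | head -2
```

```text
time_s 27.05
ee_pos [0.5372 0.038  0.0501]
eef_rot [ 3.1407e+00 -5.0000e-04  6.6680e-01]
force [-5.4391 -2.3009 16.9944]
moment [-0.6409  0.8872 -0.1143]
grip_force 38.5375
grip_width 0.0266
59 [322.3 209.1] world angle 30.2 line 33.8 hsv [ 31.  47. 117.]
knob 1137 [0.0607 0.061  0.0613 0.0616 0.0619]
flange 1692 [0.0472 0.0475 0.0478 0.0481 0.0484]
```

To row units: -0.24 rad / 2 = -0.12.

Call:
arm_command(
  plan=[
    [[0, 0, 0, 0, 0, -0.03, 1], [0, 0, 0, 0, 0, -0.06, 1], [0, 0, 0, 0, 0, -0.09, 1], [0, 0, 0, 0, 0, -0.12, 1], [0, 0, 0, 0, 0, -0.12, 1]],
  ],
)

```text
time_s: 27.75
ee_pos: [0.5379, 0.039, 0.0503]
eef_rot: [3.14, -0.003, 0.907]
force: [-1.8, 4.9, 17.1]
grip_width: 0.0264
grip_force: 39.1
```

```bash
python3 s.py; python3 mark.py .0485; python3 dep.py | head -2
```

```text
time_s 27.75
ee_pos [0.5379 0.039  0.0503]
eef_rot [ 3.1401e+00 -2.5000e-03  9.0700e-01]
force [-1.7572  4.9028 17.1173]
moment [0.8803 0.1681 0.0143]
grip_force 39.0759
grip_width 0.0264
56 [326.1 211. ] world angle 37.9 line 40.9 hsv [ 31.  47. 119.]
knob 1139 [0.061  0.0613 0.0616 0.0619 0.0622]
flange 1626 [0.0474 0.0477 0.0481 0.0484 0.0486]
```

To row units: -0.24 rad / 2 = -0.12.

Call:
arm_command(
  plan=[
    [[0, 0, 0, 0, 0, -0.03, 1], [0, 0, 0, 0, 0, -0.06, 1], [0, 0, 0, 0, 0, -0.09, 1], [0, 0, 0, 0, 0, -0.12, 1], [0, 0, 0, 0, 0, -0.12, 1]],
  ],
)

```text
time_s: 28.45
ee_pos: [0.5375, 0.0392, 0.0502]
eef_rot: [3.14, -0.002, 1.147]
force: [-3.4, 6.1, 16.4]
grip_width: 0.0264
grip_force: 39.2
```

```bash
python3 s.py; python3 mark.py .0485; python3 dep.py | head -2
```

```text
time_s 28.45
ee_pos [0.5375 0.0392 0.0502]
eef_rot [ 3.1404e+00 -1.9000e-03  1.1472e+00]
force [-3.4141  6.1125 16.4358]
moment [1.1816 0.4333 0.0815]
grip_force 39.1795
grip_width 0.0264
57 [325.7 210.7] world angle 52.9 line 55.4 hsv [ 32.  47. 119.]
9 [284.1 238. ] world angle 147.0 line 81.8 hsv [14. 38. 96.]
knob 1146 [0.0609 0.0612 0.0615 0.0617 0.062 ]
flange 1633 [0.0473 0.0476 0.0479 0.0482 0.0485]
```

To row units: -0.7 mm / 600 = -0.0012, -0.4 mm / 600 = -0.0007, -0.3 rad / 2 = -0.15.

Call:
arm_command(
  plan=[
    [[0.0003, -0.0007, 0.0002, 0, 0, -0.03, 1], [0.0005, -0.0012, 0.0002, 0, 0, -0.06, 1], [0.0005, -0.0012, 0.0002, 0, 0, -0.09, 1], [0.0005, -0.0012, 0.0002, 0, 0, -0.12, 1], [0.0005, -0.0012, 0.0002, 0, 0, -0.15, 1], [0.0005, -0.0012, 0.0002, 0, 0, -0.15, 1]],
  ],
)

```text
time_s: 29.25
ee_pos: [0.537, 0.0395, 0.0501]
eef_rot: [3.14, -0.001, 1.447]
force: [-4.0, 3.8, 16.2]
grip_width: 0.0265
grip_force: 38.9
```

```bash
python3 s.py; python3 mark.py .0485; python3 dep.py | head -2
```

```text
time_s 29.25
ee_pos [0.537  0.0395 0.0501]
eef_rot [ 3.140e+00 -1.100e-03  1.447e+00]
force [-3.9919  3.8278 16.157 ]
moment [ 0.7315  0.4525 -0.0104]
grip_force 38.8517
grip_width 0.0265
57 [326.3 210.5] world angle 70.5 line 73.4 hsv [ 33.  48. 121.]
344 [283.8 244.9] world angle 176.9 line 75.1 hsv [15. 37. 97.]
280 [355.  243.7] world angle -8.9 line -89.4 hsv [15. 37. 97.]
knob 1144 [0.0607 0.061  0.0613 0.0616 0.0619]
flange 1628 [0.0471 0.0475 0.0478 0.0481 0.0483]
```

To row units: -0.6 mm / 600 = -0.001, -0.3 mm / 600 = -0.0005, -0.35 rad / 2 = -0.175.

Call:
arm_command(
  plan=[
    [[0, -0.0005, 0, 0, 0, -0.03, 1], [0, -0.001, 0, 0, 0, -0.06, 1], [0, -0.001, 0, 0, 0, -0.09, 1], [0, -0.001, 0, 0, 0, -0.12, 1], [0, -0.001, 0, 0, 0, -0.15, 1], [0, -0.001, 0, 0, 0, -0.175, 1], [0, -0.001, 0, 0, 0, -0.175, 1]],
  ],
)

```text
time_s: 30.15
ee_pos: [0.5363, 0.0395, 0.0501]
eef_rot: [3.14, -0.0, 1.797]
force: [-4.5, 4.0, 17.2]
grip_width: 0.0265
grip_force: 38.9
```

```bash
python3 s.py; sed -i 's/\.5368,\.0381/.537,.0368/' mark.py; python3 mark.py .0485|head -1; python3 dep.py | head -2
```

```text
time_s 30.15
ee_pos [0.5363 0.0395 0.0501]
eef_rot [ 3.1399e+00 -5.0000e-04  1.7967e+00]
force [-4.4651  4.047  17.2078]
moment [0.7195 0.6097 0.0382]
grip_force 38.8944
grip_width 0.0265
63 [326.  211.6] world angle 92.6 line -88.4 hsv [ 33.  48. 123.]
knob 1140 [0.0607 0.061  0.0613 0.0616 0.0618]
flange 1629 [0.0471 0.0474 0.0477 0.048  0.0483]
```

The mark reads 92.6° world against 92.9° for click 3. Letting the dial spring up, then opening.

To row units: -45 mm / 600 = -0.075, -35 mm / 600 = -0.0583.

Call:
arm_command(
  plan=[
    [[0, 0, -0.0033, 0, 0, 0, 1], [0, 0, -0.0067, 0, 0, 0, 1], [0, 0, -0.01, 0, 0, 0, 1], [0, 0, -0.01, 0, 0, 0, 0.15], [0, 0, -0.01, 0, 0, 0, 0.15], [0, 0, -0.01, 0, 0, 0, 0.15], [0, 0, -0.0167, 0, 0, 0, 0.15], [0, 0, -0.0333, 0, 0, 0, 0.15], [0, 0, -0.0583, 0, 0, 0, 0.15], [0, 0, -0.075, 0, 0, 0, 0.15], [0, 0, -0.075, 0, 0, 0, 0.15]],
  ],
)

```text
time_s: 31.45
ee_pos: [0.5366, 0.0389, 0.0955]
eef_rot: [3.139, 0.001, 1.795]
force: [0.5, -0.4, 0.2]
grip_width: 0.0399
grip_force: 0.0
```

```bash
python3 s.py; python3 mark.py .0555; python3 dep.py; python3 -c "
from h import *
p,d,i=grab('wrist'); cv2.imwrite('pics/w6.png',p[60:360,140:500])"
```

```text
time_s 31.45
ee_pos [0.5366 0.0389 0.0955]
eef_rot [3.1390e+00 6.0000e-04 1.7948e+00]
force [ 0.4553 -0.3997  0.1599]
moment [-0.0327 -0.1341 -0.0037]
grip_force 0.0
grip_width 0.0399
49 [324.5 195.4] world angle 92.9 line -87.4 hsv [ 36.  48. 122.]
knob 814 [0.0676 0.0679 0.0683 0.0686 0.0689]
flange 1996 [0.0541 0.0544 0.0548 0.0551 0.0554]
rim 794 [0.0289 0.0343 0.0407 0.0421 0.0433]
collar 675 [0.0219 0.0269 0.0276 0.0281 0.0283]
board 4960 [0.0092 0.0095 0.0098 0.0102 0.0105]
```

View pics/w6.png

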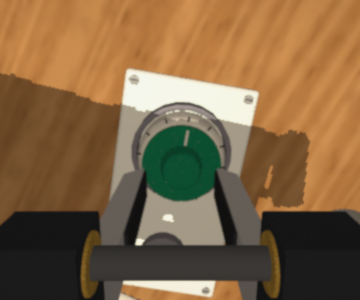

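The crop shows the dial up, with its mark at (185,137), which is click 3. Closing the fingers and moving above the start button.

To row units: -99 mm / 600 = -0.165, -80 mm / 600 = -0.1333.

Call:
arm_command(
  plan=[
    [[-0.0333, -0.0067, 0, 0, 0, 0, 1], [-0.0833, -0.015, 0, 0, 0, 0, 1], [-0.1333, -0.0233, 0, 0, 0, 0, 1], [-0.165, -0.0283, 0, 0, 0, 0, 1], [-0.165, -0.0283, 0.0333, 0, 0, 0, 1], [-0.165, -0.0283, 0.0667, 0, 0, 0, 1], [-0.165, -0.0283, 0.0917, 0, 0, 0, 1], [-0.165, -0.0283, 0.0917, 0, 0, 0, 1], [-0.165, -0.0283, 0.0917, 0, 0, 0, 1]],
  ],
  squeeze=5,
)

```text
time_s: 32.6
ee_pos: [0.5412, -0.0614, 0.0389]
eef_rot: [-3.141, -0.0, 1.795]
force: [-1.1, 0.2, 0.1]
grip_width: 0.0006
grip_force: 0.0
```

To row units: 6 mm / 600 = 0.01, 3 mm / 600 = 0.005.

Call:
arm_command(
  plan=[
    [[0, 0, 0.005, 0, 0, 0, 1], [0, 0, 0.01, 0, 0, 0, 1], [0, 0, 0.01, 0, 0, 0, 1]],
  ],
)

```text
time_s: 32.9
ee_pos: [0.5412, -0.0613, 0.0328]
eef_rot: [3.142, 0.0, 1.795]
force: [0.8, 0.4, -0.1]
grip_width: 0.0004
grip_force: 0.0
```

To row units: 3 mm / 600 = 0.005, 1.5 mm / 600 = 0.0025.

Call:
arm_command(
  plan=[
    [[0, 0, 0.0025, 0, 0, 0, 1], [0, 0, 0.005, 0, 0, 0, 1], [0, 0, 0.005, 0, 0, 0, 1]],
  ],
)

```text
time_s: 33.2
ee_pos: [0.5414, -0.0614, 0.03]
eef_rot: [3.141, 0.0, 1.795]
force: [-0.1, -0.1, 2.6]
grip_width: 0.0004
grip_force: 1.3
```

Contact. Pressing the rest of the travel to the bottom.

To row units: 3 mm / 600 = 0.005, 1.5 mm / 600 = 0.0025.

Call:
arm_command(
  plan=[
    [[0, 0, 0.0025, 0, 0, 0, 1], [0, 0, 0.005, 0, 0, 0, 1], [0, 0, 0.005, 0, 0, 0, 1]],
  ],
)

```text
time_s: 33.5
ee_pos: [0.5414, -0.0614, 0.0269]
eef_rot: [3.141, 0.0, 1.795]
force: [0.5, 0.8, 4.6]
grip_width: 0.0004
grip_force: 2.2
```

To row units: 2 mm / 600 = 0.0033, 1 mm / 600 = 0.0017.

Call:
arm_command(
  plan=[
    [[0, 0, 0.0017, 0, 0, 0, 1], [0, 0, 0.0033, 0, 0, 0, 1], [0, 0, 0.0033, 0, 0, 0, 1], [0, 0, 0.0033, 0, 0, 0, 1]],
  ],
)

```text
time_s: 33.9
ee_pos: [0.5415, -0.0614, 0.026]
eef_rot: [3.141, 0.0, 1.795]
force: [-6.2, 0.8, 18.0]
grip_width: 0.0005
grip_force: 9.1
```

Bottomed: force jumped to 18 N at 6 mm of travel. Letting go and retreating.

To row units: -140 mm / 600 = -0.2333, -110 mm / 600 = -0.1833.

Call:
arm_command(
  plan=[
    [[0, 0, -0.0067, 0, 0, 0, 1], [0, 0, -0.0167, 0, 0, 0, 1], [0, 0, -0.05, 0, 0, 0, 1], [0, 0, -0.1167, 0, 0, 0, 1], [0, 0, -0.1833, 0, 0, 0, 1], [0, 0, -0.2333, 0, 0, 0, 1], [0, 0, -0.2333, 0, 0, 0, 1], [0, 0, -0.2333, 0, 0, 0, 1]],
  ],
)

```text
time_s: 34.7
ee_pos: [0.5411, -0.0614, 0.1647]
eef_rot: [-3.142, 0.0, 1.795]
force: [-0.4, 0.4, -0.3]
grip_width: 0.0003
grip_force: 0.0
```

```bash
python3 s.py; python3 look.py w7 .0555
```

```text
time_s 34.7
ee_pos [ 0.5411 -0.0614  0.1647]
eef_rot [-3.1416e+00  1.0000e-04  1.7948e+00]
force [-0.357   0.357  -0.2514]
moment [-0.0973 -0.0637  0.0162]
grip_force 0.0
grip_width 0.0003
34.7 [ 0.54105446 -0.06137043  0.16465442] [-3.14158377e+00  6.95252734e-05  1.79481344e+00] [-0.35695759  0.35696266 -0.25136888] [-0.09729121 -0.06369867  0.01623722]
[ 308   52   66   70 3534] [340.7139219   86.59734012] [0.53675671 0.03624232 0.05552202] [0.0535 0.0543 0.0549 0.0555 0.0566 0.0687 0.0696]
  circle ((0.536902666091919, 0.03647315502166748), 0.0280411709100008) ell ((0.5370066165924072, 0.036509428173303604), (0.05512158200144768, 0.0556870736181736), 12.032090187072754)
  mark 58 [[0.53593311 0.05726913 0.0555    ]]
[308 181  25  25 501] [320.3752495  192.93213573] [ 0.5419531  -0.06207154  0.03208925] [0.0239 0.0302 0.0316 0.0321 0.0325 0.033  0.0336]
  circle ((0.5421997308731079, -0.062499601393938065), 0.013019729405641556) ell ((0.541967511177063, -0.06260807067155838), (0.02474169433116913, 0.02606097422540188), 11.020895004272461)
```

View pics/w7.png

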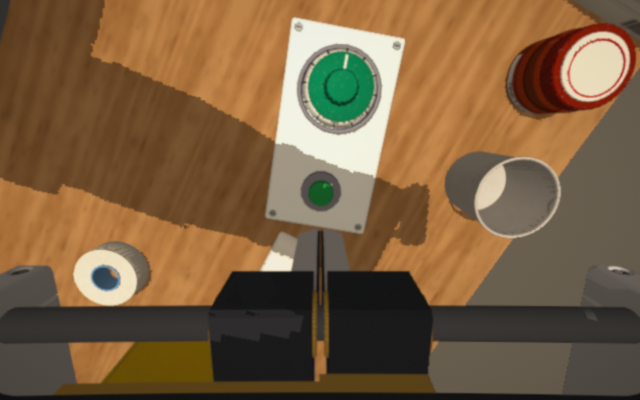

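The picture shows the dial up with its mark at (346,61), about 93° in world, which is click 3. The button at (320,193) has sprung back, and the arm is clear.

```bash
python3 -c "
from station import ctrl
print(ctrl.hand_in())"
```

```text
the job is handed in; nothing more can be done
None
```

The timer was turned back to its zero stop, wound to 15 minutes (click 3) and left up and locked, then the start button was pressed fully in and released. The job was handed in at about 35 s. The dial took several re-grips because it kept locking at click 1; the highest push I read was 18.0 N, right at the limit and only sampled at the end of each move. The pad force also briefly read 46 N and 43 N, above the knob's 40 N.

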